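# Screw the housing's end cap home, back it off a quarter turn and hold it

### The arm

A 6-joint arm with a two-finger parallel gripper is mounted at the origin on the work surface. World frame = base frame: x ahead of the robot, y to its left, z up, the work surface at z = 0. Lengths are in mm, angles in degrees, forces in N, time in s.
With the tool pointing down it reaches from about 350 to 850 mm from the base axis. Payload 8.1 kg.
Tool frame: the origin (TCP) lies midway between the tips of the shut fingers; the grasp point (between the pads) lies 19 mm behind it; z points along the fingers, x is the direction in which the jaws open and shut, and the axes are right-handed (so a half turn about z gives the same grasp; the last joint's range is limited). The gripper opens to 85 mm and grips with 20 to 120 N. Pads are 22 mm wide; open, the fingers measure 114 mm over their backs; the gripper's body (76 mm by 85 mm) begins 54 mm behind the grasp point. The pads swing forward as they close: fully open they stand 13 mm farther back than shut.
Start: joints at [-67.918, 7.471, 85.268, -0, 87.261, -4.893], TCP at [272.179, -534.718, 231.292] pointing down, gripper open.
Joint ranges: [-169.43, 169.43], [-51.17, 129.36], [1.28, 143.12], [-76.62, 256.62], [0, 156.53], [-152.29, 152.29]. Speed limits (degrees/s): [136.94, 136.94, 159.86, 180, 180, 180].

### API

Orientations are given as [roll, pitch, yaw] about the fixed x, y, z axes, in that order (R = Rz(yaw) Ry(pitch) Rx(roll)).
In Python, from bench import monitor, cams, r gives the robot as it stands.
- The arm moves only by the tool jog_arm, never from a script. Its arguments are lists of equal length, an entry for each row: "offset": the shift along the tool's x, y, z in mm, a list of three; "delta_rot": the turn, a rotation vector about the tool's x, y, z in degrees, a list of three; "jaw": the opening in per cent of the stroke, from 0 (shut) to 100 (fully open). In form: {"offset": [[x, y, z], ...], "delta_rot": [[rx, ry, rz], ...], "jaw": [jaw, ...]}. A call has 1 to 20 rows; each row shifts and turns the pose as measured when the row begins, along the tool's axes as they then stand; what a row does not reach is not made up. A row lasts 1/10 s, in which the tool goes at most 50 mm and 8.59 degrees, less where a joint would pass 70% of its speed; a pose out of reach is approached as far as the arm can. A call is refused whole if a number of a shift passes 50 or a number of a turn 8.59, either way. A call with a gripper value outside its range is refused whole. The fingers move at their own pace and stop on an object; "newtons" is the grip in N (left out, the last holds). Time passes only in rows, so rows that do not move let the fingers close. It gives the time, the measured TCP pose, the force and the opening at its end, in the units of the state.
- monitor.sense(): the state, without advancing time (a new reading comes with each control period).
- cams.snapshot(name): name is "scene" or "top" or "wrist"; returns (picture, depth): 480x640x3 uint8, red, green, blue; 480x640 float32, mm along the optical axis (not along the pixel's ray), 0 where there is no reading.
- cams.camera_model(name): a dict with "K" (3x3 intrinsics, pixels), "camera_from_world" (4x4, takes a point from world to camera coordinates). Camera axes: x right, y down, z forward; pixel columns grow to the right and rows downward; lengths in mm; the calibration is good to about 2 mm. A picture is of the moment at which its call begins: read the wrist's pose just before it. camera_model takes no time and is no camera call; for the wrist camera it gives the pose at the moment of the call.
- r.hand_in(): hands the job in, once; it reports no verdict.
The state is a dict: "time": time; "joint_pos": joint angles; "qd": joint speeds; "joint_efforts": joint torques, N m; "tool_pos": TCP position; "tcp_rot": TCP orientation; "ft_force": force on the tool from outside, world axes, zero at the start; "wrist_torque": the same for the moment, N m; "finger_gap": finger opening in mm.
Only numpy, scipy, OpenCV 4.12 (cv2) and the standard library are available. Lean on these libraries where they do the work, as an engineer would, in place of code of your own. Each camera call takes 0.05 s, during which the arm holds its last target.

### The job

One of the two grey housings has a black knurled end cap started on its screw neck: turn the cap clockwise, regrasping as needed, until it bottoms out, then back it off by a quarter turn and finish while still holding the cap there in the fingers, because the locking ring is fitted next. The cap is thin moulded plastic, so grip it lightly, with no more than about 50 N at any time, and leave the other housing, the bin and the screwdriver where they are.

Things in the scene. Friction and masses are not known exactly. Their poses are not given: they have to be found in the camera images.
- unit: grey housing to work on, fixed: 130 mm (x) by 96 mm (y), flat top 70 mm above the bench, blue panel on top towards its -x, black terminal strip on its -x end. The cap's upright axis is 25 mm from its centre towards +x; there an aluminium collar 38 mm across rises 10 mm above the top, on which the cap bottoms out. Origin: centre of the underside, z up.
- cap: black knurled round cap to turn, upright, 46 mm across, 28 mm high, free all round. Origin: centre of its underside, z up; when home the underside is 80 mm above the bench. A raised grey pointer bar on top runs from the axis along the cap's own -x; home, it points along the housing's -x; a quarter turn back, along the housing's -y. The thread resists with 0.08 N m and stays put.
- cap_turn (a joint): turn of the cap on its right-hand thread, rad, seen from above: 0 = bottomed out on the collar (a hard stop), growing anticlockwise as it is unscrewed; it starts 2.0 to 3.0 rad open. The cap rises 1.27 mm per rad (8 mm a turn).
- spare: a second grey housing of the same shape and size, loose, with a bare aluminium neck (its top 98 mm above the bench) and no cap: leave it alone. Origin: centre of the underside.
- bin: black open bin of screws, 130 x 100 x 60 mm (rim 72 mm high at its +x end), loose: leave it alone. Origin: centre of the underside.
- driver: screwdriver, about 200 mm long and 26 mm thick, lying across the bench on the far side from the robot: leave it alone. Origin: on the bench under it.
There are look-alikes about, which are no part of the job. Leave any yellow look-alike of the unit alone.

How it is judged:
By the outcome, as a careful person would: the job done as asked, in the order asked, and still so for the second after the job is handed in, while the arm keeps its last pose, push and grip.
It also fails if it takes over 45 s, if anything falls off the work surface, if the arm or the gripper's body presses on something with over 40 N, if the wrist force passes 120 N, or if a joint passes its speed limit or range.

## Working session

There is one attempt and no reset: what is moved stays moved. The work goes in short steps, Python scripts to look and compute and a tool call to move; the robot and the scene stay as the last step left them, time stands still between calls to the robot, and variables do not carry over. Pictures are saved under pics/ and viewed, and the job is handed in when it is done.

Besides the shell and the picture viewer there is one more tool, called in YAML: its name, and indented under it one key for each argument. jog_arm: Moves the arm, as the interface text tells. Its arguments: {"type":"object","properties":{"offset":{"type":"array","items":{"type":"array","items":{"type":"number"}}},"delta_rot":{"type":"array","items":{"type":"array","items":{"type":"number"}}},"jaw":{"type":"array","items":{"type":"number"}},"newtons":{"type":"number"}},"required":["offset","delta_rot","jaw"]}

```bash
ls; mkdir -p pics; python3 - <<'E'
from bench import monitor,cams,r
import cv2,numpy as np
print(monitor.sense())
for n in("scene","top"):
    p,d=cams.snapshot(n);cv2.imwrite(f"pics/{n}0.png",p[:,:,::-1]);np.save(f"{n}_d.npy",d);np.save(f"{n}_p.npy",p)
    m=cams.camera_model(n);print(n,m);np.savez(f"{n}_m.npz",**m)
E
```

```text
pics
{'time': 0.0, 'joint_pos': array([-6.79182610e+01,  7.51444083e+00,  8.53313081e+01,  8.12273577e-05,
        8.72608150e+01, -4.89236776e+00]), 'qd': array([-0.03376232,  0.08565037,  0.01004378, -0.00526505, -0.00896511,
       -0.03912006]), 'joint_efforts': array([ 2.12105738e-04, -5.69384301e+01, -5.00556958e+01, -3.44268474e-04,
        1.45441334e-02, -6.65272296e-05]), 'tool_pos': array([ 271.96853555, -534.19328073,  230.23193998]), 'tcp_rot': array([-1.79990831e+02,  1.06168796e-01, -6.30258887e+01]), 'ft_force': array([-0.33164842, -0.3321426 ,  0.08809799]), 'wrist_torque': array([-0.05801569,  0.0678917 ,  0.05224383]), 'finger_gap': 85.27189324696985}
scene {'K': array([[475.26237324,   0.        , 322.36242432],
       [  0.        , 475.26237324, 238.20124939],
       [  0.        ,   0.        ,   1.        ]]), 'camera_from_world': array([[ 1.61644374e-02,  9.99798604e-01, -1.18937855e-02,
         2.20714181e+00],
       [ 6.58528537e-01, -1.95963915e-02, -7.52300570e-01,
        -2.70964798e+02],
       [-7.52382135e-01,  4.32811833e-03, -6.58712677e-01,
         1.51772568e+03],
       [ 0.00000000e+00,  0.00000000e+00,  0.00000000e+00,
         1.00000000e+00]])}
top {'K': array([[487.31616724,   0.        , 317.66459131],
       [  0.        , 487.31616724, 243.20253382],
       [  0.        ,   0.        ,   1.        ]]), 'camera_from_world': array([[-4.76603946e-03, -9.99820868e-01, -1.83171108e-02,
         2.00286234e+01],
       [-9.90119830e-01,  7.28528169e-03, -1.40034447e-01,
         5.04623934e+02],
       [ 1.40142808e-01,  1.74687250e-02, -9.89977190e-01,
         1.07535190e+03],
       [ 0.00000000e+00,  0.00000000e+00,  0.00000000e+00,
         1.00000000e+00]])}
```

View pics/scene0.png

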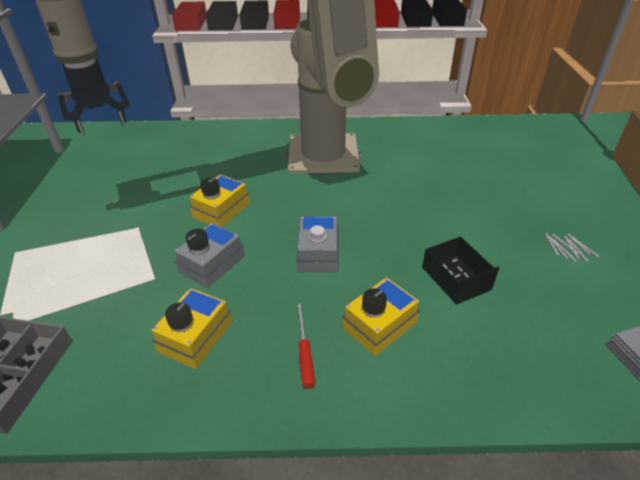

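View pics/top0.png

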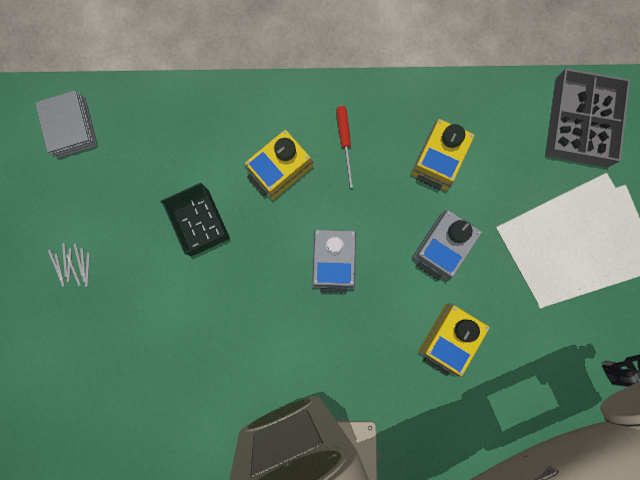

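The unit is the grey housing at top-view pixels ~(448,245), with its cap at (460,231), or (198,240) in the scene view. The bare-necked spare is at (334,260). Next I'll measure the cap.

```bash
cat > h.py <<'E'
import numpy as np,cv2
def load(n):
    m=np.load(f"{n}_m.npz");return np.load(f"{n}_p.npy"),np.load(f"{n}_d.npy"),m["K"],m["camera_from_world"]
def ray(uv,K,T,z):
    uv=np.atleast_2d(uv).astype(float);R=T[:3,:3];c=-R.T@T[:3,3]
    d=(np.c_[(uv-[K[0,2],K[1,2]])/[K[0,0],K[1,1]],np.ones(len(uv))])@R
    return c+d*((z-c[2])/d[:,2])[:,None]
def depthpts(uv,d,K,T):
    uv=np.atleast_2d(uv).astype(int);z=d[uv[:,1],uv[:,0]]
    pc=np.c_[(uv-[K[0,2],K[1,2]])/[K[0,0],K[1,1]],np.ones(len(uv))]*z[:,None]
    return (pc-T[:3,3])@T[:3,:3]
E
python3 - <<'E'
from h import *
p,d,K,T=load("top")
x0,y0,x1,y1=405,195,495,295
v,u=np.mgrid[y0:y1,x0:x1];uv=np.c_[u.ravel(),v.ravel()]
P=depthpts(uv,d,K,T);col=p[v,u].reshape(-1,3).astype(int)
ok=d[v,u].ravel()>0
# blue panel
b=(col[:,2]>col[:,0]+60)&(col[:,2]>col[:,1]+30)
print("blue n",b.sum(),"z",np.median(P[b&ok,2]))
m=np.zeros(p.shape[:2],np.uint8);m[uv[b,1],uv[b,0]]=255
print(cv2.minAreaRect(uv[b].astype(np.float32)))
Wb=ray(uv[b],K,T,70);print("blue centre",Wb.mean(0),cv2.minAreaRect(Wb[:,:2].astype(np.float32)))
hi=ok&(P[:,2]>95);print("cap top n",hi.sum(),"z",np.median(P[hi,2]),"xy",P[hi,:2].mean(0), cv2.minEnclosingCircle(P[hi&(P[:,2]>np.median(P[hi,2])-6),:2].astype(np.float32)))
tp=ok&(P[:,2]>63)&(P[:,2]<76);print("housing top",cv2.minAreaRect(P[tp,:2].astype(np.float32)))
c=cv2.resize(p[205:260,430:490],None,fx=10,fy=10,interpolation=cv2.INTER_CUBIC);cv2.imwrite("pics/capz.png",c[:,:,::-1])
p2,d2,K2,T2=load("scene")
c=cv2.resize(p2[215:290,165:255],None,fx=8,fy=8,interpolation=cv2.INTER_CUBIC);cv2.imwrite("pics/capz2.png",c[:,:,::-1])
E
```

```text
blue n 676 z 71.21100686699208
((441.9230651855469, 255.11537170410156), (34.39141082763672, 19.691856384277344), 33.6900634765625)
blue centre [ 471.2801109  -255.98005141   70.        ] ((471.58770751953125, -255.72569274902344), (74.14952850341797, 43.90641403198242), 55.12760925292969)
cap top n 422 z 112.43478935089442 xy [ 517.56289802 -286.40380487] ((518.75439453125, -287.89984130859375), 23.94919204711914)
housing top ((498.2493896484375, -274.2798767089844), (90.5376205444336, 122.4394760131836), 55.52958679199219)
```

View pics/capz.png

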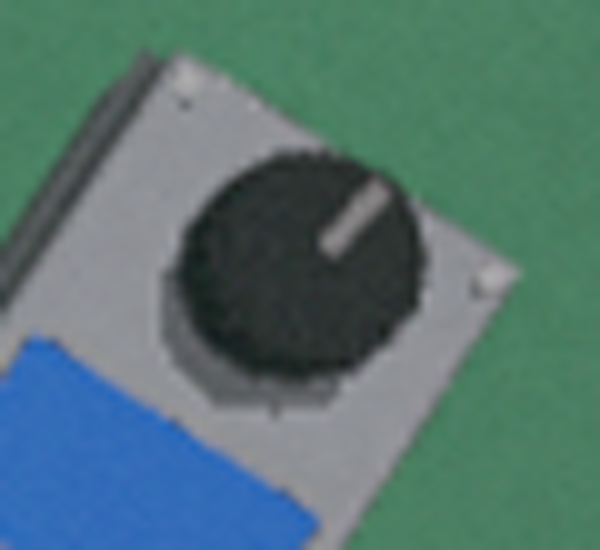

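View pics/capz2.png

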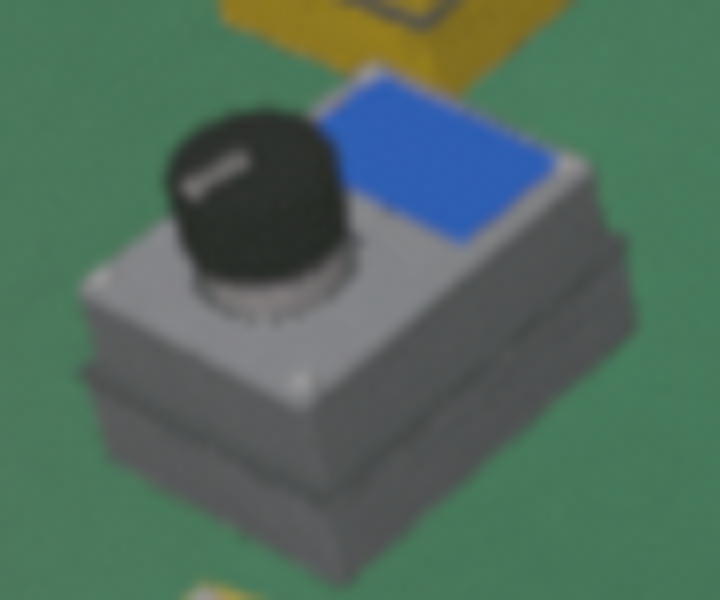

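jog_arm:
  offset:
    - [-13.4, -41.5, 3]
    - [-13.4, -41.5, 3]
    - [-13.4, -41.5, 3]
    - [-13.4, -41.5, 3]
    - [-13.4, -41.5, 3]
    - [-13.4, -41.5, 3]
    - [-13.4, -41.5, 3]
    - [-13.4, -41.5, 3]
    - [0, 0, 0]
    - [0, 0, 0]
    - [0, 0, 0]
    - [0, 0, 0]
    - [0, 0, 0]
    - [0, 0, 0]
    - [0, 0, 0]
    - [0, 0, 0]
    - [0, 0, 0]
    - [0, 0, 0]
    - [0, 0, 0]
  delta_rot:
    - [0, 0, 0]
    - [0, 0, 0]
    - [0, 0, 0]
    - [0, 0, 0]
    - [0, 0, 0]
    - [0, 0, 0]
    - [0, 0, 0]
    - [0, 0, 0]
    - [0, 0, -8.5]
    - [0, 0, -8.5]
    - [0, 0, -8.5]
    - [0, 0, -8.5]
    - [0, 0, -8.5]
    - [0, 0, -8.5]
    - [0, 0, -8.5]
    - [0, 0, -8.5]
    - [0, 0, -8.5]
    - [0, 0, -8.5]
    - [0, 0, 0]
  jaw: [100, 100, 100, 100, 100, 100, 100, 100, 100, 100, 100, 100, 100, 100, 100, 100, 100, 100, 100]
  newtons: 35

```text
time: 2.0
tool_pos: [523.8, -273.1, 193.3]
tcp_rot: [-179.0, 0.5, 22.7]
ft_force: [0.5, -0.1, -0.2]
finger_gap: 85.5
```

```bash
python3 - <<'E'
from bench import monitor,cams,r
import cv2,numpy as np
s=monitor.sense();print({k:np.round(v,2) for k,v in s.items()})
m=cams.camera_model("wrist");p,d=cams.snapshot("wrist");np.savez("wrist_m.npz",**m);np.save("wrist_p.npy",p);np.save("wrist_d.npy",d)
cv2.imwrite("pics/wrist1.png",p[:,:,::-1])
from h import *
p,d,K,T=load("wrist")
v,u=np.mgrid[0:480,0:640];uv=np.c_[u.ravel(),v.ravel()];P=depthpts(uv,d,K,T)
g=(d.ravel()>0)&(np.hypot(P[:,0]-518.8,P[:,1]+288)<40)&(P[:,2]>104)&(P[:,2]<120)
print(g.sum(),np.median(P[g,2]),cv2.minEnclosingCircle(P[g,:2].astype(np.float32)))
E
```

```text
{'time': np.float64(2.0), 'joint_pos': array([-32.6 ,   8.31,  88.35,   0.14,  84.51, -55.31]), 'qd': array([ 0.07,  0.22,  0.28, -0.06, -0.03,  6.52]), 'joint_efforts': array([ 1.000e-02, -5.699e+01, -4.938e+01,  2.000e-02,  1.400e-01,
       -2.670e+00]), 'tool_pos': array([ 523.83, -273.12,  193.25]), 'tcp_rot': array([-178.96,    0.55,   22.71]), 'ft_force': array([ 0.53, -0.09, -0.16]), 'wrist_torque': array([ 0.01, -0.07, -0.02]), 'finger_gap': np.float64(85.5)}
4263 112.92559270205423 ((518.1864013671875, -289.8425598144531), 24.101512908935547)
```

View pics/wrist1.png

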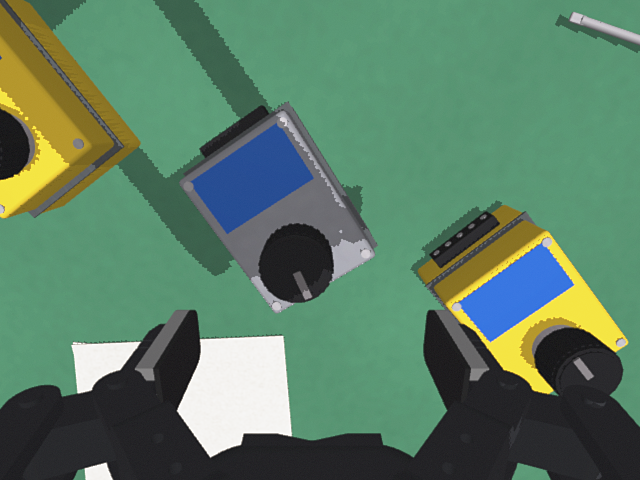

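The wrist view shows the cap at ~(297,262) with its bar pointing down-right to (306,295). It agrees with the top view to ~2 mm. Next come the pointer and housing angles from this view, and the move to the pre-grasp pose.

```bash
cat >> h.py <<'E'
from scipy.spatial.transform import Rotation as Ro
def togo(s,xyz,yaw):
    R=Ro.from_euler('xyz',s['tcp_rot'],degrees=True);G=Ro.from_euler('xyz',[180,0,yaw],degrees=True)
    return R.inv().apply(np.array(xyz)-s['tool_pos']),(R.inv()*G).as_rotvec(degrees=True)
def angles(p,K,T,cx,ztop):
    """bar direction and housing -x direction"""
    hsv=cv2.cvtColor(p,cv2.COLOR_RGB2HSV)
    v,u=np.mgrid[0:480,0:640];uv=np.c_[u.ravel(),v.ravel()]
    W=ray(uv,K,T,ztop+1);col=p.reshape(-1,3).astype(int)
    rr=np.hypot(W[:,0]-cx[0],W[:,1]-cx[1])
    b=(rr<20)&(col.max(1)>95)&(np.ptp(col,axis=1)<45)
    B=W[b,:2]; c=B.mean(0) if b.sum() else None
    bar=None
    if b.sum()>4:
        x,y=B.T; e,V=np.linalg.eigh(np.cov(B.T));d=V[:,1];d=d*np.sign(d@(c-cx[:2]));bar=np.degrees(np.arctan2(d[1],d[0]))
    W=ray(uv,K,T,70.5)
    bl=(col[:,2]>col[:,0]+50)&(col[:,2]>col[:,1]+25)&(np.hypot(W[:,0]-cx[0],W[:,1]-cx[1])<100)
    M=np.zeros((480,640),np.uint8);M[uv[bl,1],uv[bl,0]]=255
    n,l,st,ce=cv2.connectedComponentsWithStats(M);i=1+np.argmax(st[1:,4]);bl=(l==i).ravel()
    rect=cv2.minAreaRect(W[bl,:2].astype(np.float32));bc=np.array(rect[0])
    bx=cv2.boxPoints(rect);e1=bx[1]-bx[0];e2=bx[2]-bx[1];e=e1 if np.linalg.norm(e1)<np.linalg.norm(e2) else e2
    e=e*np.sign(e@(bc-cx[:2]));hx=np.degrees(np.arctan2(e[1],e[0]))
    return dict(nbar=int(b.sum()),barc=c,bar=bar,blue=rect,hmx=hx,line=np.degrees(np.arctan2(*(bc-cx[:2])[::-1])))
E
python3 - <<'E'
from h import *
from bench import monitor
for n in("wrist","top"):
    p,d,K,T=load(n);print(n,angles(p,K,T,np.array([518.5,-289]),111.8))
print(togo(monitor.sense(),[518.5,-289,135],23))
E
```

```text
wrist {'nbar': 131, 'barc': array([ 526.532813  , -297.91803076]), 'bar': np.float64(-44.19358518776398), 'blue': ((469.9521484375, -256.68804931640625), (74.49710083007812, 44.26103973388672), 55.42268371582031), 'hmx': np.float64(145.422678801309), 'line': np.float64(146.3534902851565)}
top {'nbar': 16, 'barc': array([ 527.00067374, -295.80398767]), 'bar': np.float64(-42.91371685515621), 'blue': ((471.1375427246094, -255.6310577392578), (74.6104507446289, 44.50120544433594), 55.1307373046875), 'hmx': np.float64(145.13075524925893), 'line': np.float64(144.83361386792765)}
(array([-10.40596511,  13.78684484,  58.05444501]), array([-1.04793577,  0.55059027, -0.58618656]))
```

jog_arm:
  offset:
    - [-5, 7, 20]
    - [-5.4, 6.8, 20]
    - [0, 0, 18]
    - [0, 0, 0]
  delta_rot:
    - [-1, 0.5, -0.6]
    - [0, 0, 0]
    - [0, 0, 0]
    - [0, 0, 0]
  jaw: [100, 100, 100, 100]

```text
time: 2.45
tool_pos: [519.3, -290.0, 133.7]
tcp_rot: [180.0, -0.0, 21.9]
ft_force: [1.2, -0.7, -0.0]
finger_gap: 85.5
```

```bash
python3 - <<'E'
from h import *
from bench import monitor
s=monitor.sense();print(s['tool_pos'],s['tcp_rot']);print(togo(s,[518.5,-289,80],23))
E
```

```text
[ 519.29973964 -290.04592083  133.7148742 ] [ 1.79965110e+02 -6.62760229e-03  2.19397914e+01]
(array([-0.35724392, -1.30168924, 53.71405055]), array([ 0.0349499 , -0.00630461, -1.06021061]))
```

Now I'll descend and close gently.

jog_arm:
  offset:
    - [-0.4, -1.3, 18]
    - [0, 0, 18]
    - [0, 0, 14]
    - [0, 0, 3.5]
    - [0, 0, 0]
  delta_rot:
    - [0, 0, -1]
    - [0, 0, 0]
    - [0, 0, 0]
    - [0, 0, 0]
    - [0, 0, 0]
  jaw: [100, 100, 100, 100, 100]

```text
time: 2.95
tool_pos: [520.1, -289.8, 82.0]
tcp_rot: [179.8, -0.1, 22.3]
ft_force: [-0.2, -0.4, -0.4]
finger_gap: 85.3
```

jog_arm:
  offset:
    - [0, 0, 0]
    - [0, 0, 0]
    - [0, 0, 0]
    - [0, 0, 0]
    - [0, 0, 0]
    - [0, 0, 0]
    - [0, 0, 0]
    - [0, 0, 0]
    - [0, 0, 0]
    - [0, 0, 0]
  delta_rot:
    - [0, 0, 0]
    - [0, 0, 0]
    - [0, 0, 0]
    - [0, 0, 0]
    - [0, 0, 0]
    - [0, 0, 0]
    - [0, 0, 0]
    - [0, 0, 0]
    - [0, 0, 0]
    - [0, 0, 0]
  jaw: [65, 60, 56, 52, 48, 45, 45, 45, 45, 45]
  newtons: 30

```text
time: 3.95
tool_pos: [519.7, -291.1, 85.2]
tcp_rot: [179.7, -0.0, 22.2]
ft_force: [-0.4, -0.2, -2.3]
finger_gap: 45.2
```

```bash
python3 - <<'E'
from h import *
from bench import monitor
s=monitor.sense();print({k:np.round(v,2) for k,v in s.items()})
E
```

```text
{'time': np.float64(3.95), 'joint_pos': array([-34.1 ,  13.11,  94.66,  -0.14,  71.97, -56.21]), 'qd': array([ 0.05,  0.12,  0.03,  0.06, -0.07,  0.14]), 'joint_efforts': array([ 3.800e-01, -5.969e+01, -4.762e+01,  1.500e-01, -7.000e-02,
       -2.000e-02]), 'tool_pos': array([ 519.73, -291.1 ,   85.24]), 'tcp_rot': array([ 1.7971e+02, -3.0000e-02,  2.2160e+01]), 'ft_force': array([-0.37, -0.22, -2.34]), 'wrist_torque': array([-0.02,  0.05,  0.  ]), 'finger_gap': np.float64(45.19)}
```

jog_arm:
  offset:
    - [0, 0, 0]
    - [0, 0, 0]
    - [0, -2.2, 0]
    - [0, 0, 7]
    - [0, 0, 0]
  delta_rot:
    - [0, 0, 0]
    - [0, 0, 0]
    - [0.3, 0, 0]
    - [0, 0, 0]
    - [0, 0, 0]
  jaw: [70, 70, 70, 70, 70]

```text
time: 4.45
tool_pos: [520.2, -289.3, 79.3]
tcp_rot: [179.9, -0.2, 22.2]
ft_force: [-0.6, 0.3, 0.3]
finger_gap: 59.7
```

```bash
python3 - <<'E'
from h import *
from bench import monitor,cams
s=monitor.sense();print(s['tool_pos'],s['tcp_rot'],s['finger_gap'],s['ft_force']);print(togo(s,[518.5,-289.3,78],23))
p,d=cams.snapshot("wrist");cv2.imwrite("pics/wrist2.png",p[:,:,::-1])
p,d=cams.snapshot("scene");c=cv2.resize(p[190:290,140:270],None,fx=6,fy=6,interpolation=cv2.INTER_CUBIC);cv2.imwrite("pics/s2.png",c[:,:,::-1])
E
```

```text
[ 520.16943457 -289.33497221   79.31382973] [ 1.79899148e+02 -1.51037411e-01  2.21737882e+01] 59.69332073630455 [-0.58998197  0.32777107  0.25566075]
(array([-1.53622772, -0.66476352,  1.30861654]), array([ 0.10193917, -0.15030761, -0.82634403]))
```

View pics/wrist2.png

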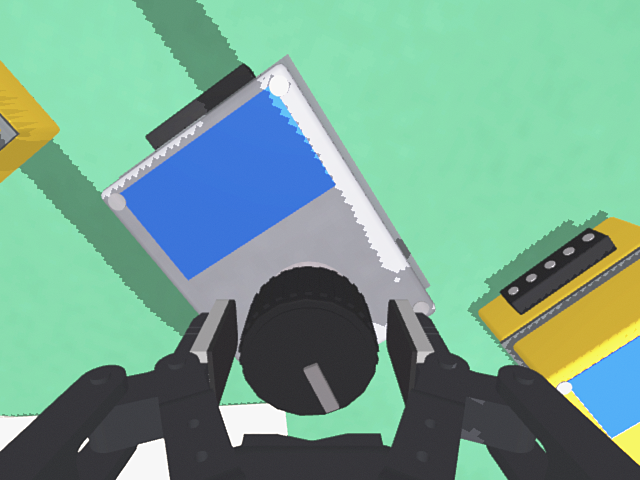

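View pics/s2.png

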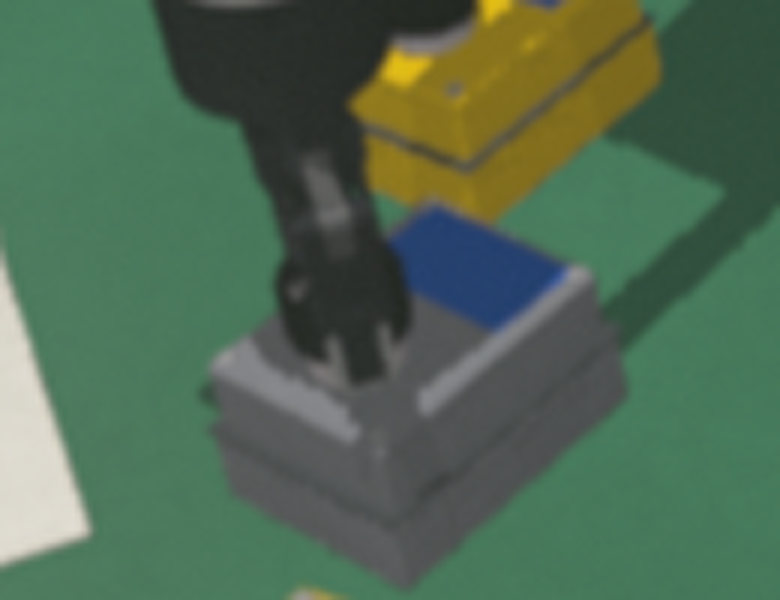

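The wrist view shows the cap between the pads (cap at ~(308,340), bar at (320,390)), with both pads alongside. Closing now.

jog_arm:
  offset:
    - [-1.0, -0.5, 2]
    - [0, 0, 0]
    - [0, 0, 0]
    - [0, 0, 0]
    - [0, 0, 0]
  delta_rot:
    - [0, 0, 0]
    - [0, 0, 0]
    - [0, 0, 0]
    - [0, 0, 0]
    - [0, 0, 0]
  jaw: [62, 56, 50, 46, 46]
  newtons: 30

```text
time: 5.05
tool_pos: [519.3, -289.9, 78.6]
tcp_rot: [179.8, -0.2, 22.2]
ft_force: [-0.7, 1.0, 0.1]
finger_gap: 45.3
```

```bash
python3 - <<'E'
from h import *
from bench import monitor
s=monitor.sense();print({k:np.round(v,2) for k,v in s.items()})
E
```

```text
{'time': np.float64(5.05), 'joint_pos': array([-3.414e+01,  1.341e+01,  9.506e+01,  5.000e-02,  7.130e+01,
       -5.632e+01]), 'qd': array([ 0.07, -0.09,  0.14,  0.06,  0.03,  0.06]), 'joint_efforts': array([  0.14, -58.27, -46.27,   0.1 ,  -0.2 ,  -0.  ]), 'tool_pos': array([ 519.25, -289.87,   78.62]), 'tcp_rot': array([ 1.7983e+02, -1.7000e-01,  2.2160e+01]), 'ft_force': array([-0.67,  0.96,  0.1 ]), 'wrist_torque': array([-0.03,  0.1 ,  0.04]), 'finger_gap': np.float64(45.31)}
```

Now a test turn of a few rows.

jog_arm:
  offset:
    - [0, 0, 0.1]
    - [0, 0, 0.1]
    - [0, 0, 0.1]
    - [0, 0, 0.1]
  delta_rot:
    - [0, 0, 6]
    - [0, 0, 6]
    - [0, 0, 6]
    - [0, 0, 6]
  jaw: [40, 40, 40, 40]

```text
time: 5.45
tool_pos: [519.0, -289.9, 78.0]
tcp_rot: [179.9, -0.2, -2.6]
ft_force: [-1.4, 0.4, 1.7]
finger_gap: 45.5
```

```bash
python3 - <<'E'
from h import *
from bench import monitor,cams
s=monitor.sense();print({k:np.round(v,2) for k,v in s.items()})
m=cams.camera_model("wrist");p,d=cams.snapshot("wrist");cv2.imwrite("pics/wrist3.png",p[:,:,::-1])
print(angles(p,m["K"],m["camera_from_world"],np.array([518.8,-289]),111))
E
```

```text
{'time': np.float64(5.45), 'joint_pos': array([-3.414e+01,  1.344e+01,  9.509e+01,  2.000e-02,  7.126e+01,
       -3.157e+01]), 'qd': array([ 4.000e-02,  4.000e-02,  5.000e-02, -6.000e-02, -7.000e-02,
        6.203e+01]), 'joint_efforts': array([  0.26, -57.96, -46.22,   0.28,  -0.42,  -2.2 ]), 'tool_pos': array([ 519.02, -289.91,   78.04]), 'tcp_rot': array([179.91,  -0.19,  -2.58]), 'ft_force': array([-1.41,  0.37,  1.71]), 'wrist_torque': array([-0.01,  0.21,  0.08]), 'finger_gap': np.float64(45.47)}
{'nbar': 685, 'barc': array([ 522.07471553, -299.59981513]), 'bar': np.float64(-68.36120353200582), 'blue': ((469.9804992675781, -256.6645812988281), (74.65042114257812, 44.37678527832031), 55.4619140625), 'hmx': np.float64(145.46190200526533), 'line': np.float64(146.4816448956078)}
```

View pics/wrist3.png

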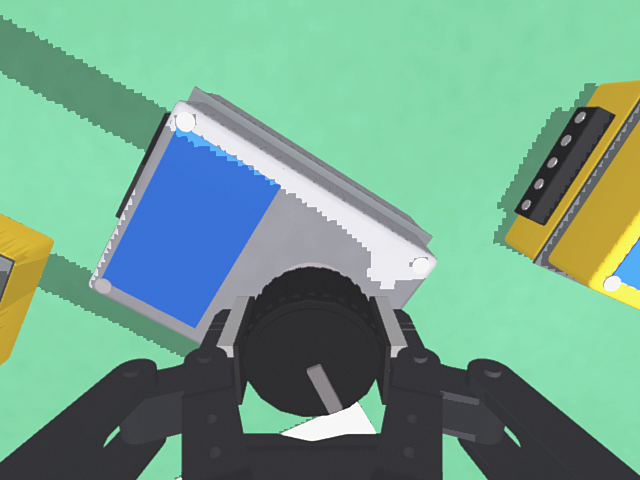

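The cap turns with the fingers: the bar moved -24.3° while the tool moved -24.8°, against 0.08 N m. About 146° remains.

jog_arm:
  offset:
    - [0, 0, 0.2]
    - [0, 0, 0.2]
    - [0, 0, 0.2]
    - [0, 0, 0.2]
    - [0, 0, 0.2]
    - [0, 0, 0.2]
    - [0, 0, 0.2]
    - [0, 0, 0.2]
    - [0, 0, 0.2]
    - [0, 0, 0.2]
    - [0, 0, 0.2]
    - [0, 0, 0.2]
    - [0, 0, 0.2]
    - [0, 0, 0.2]
    - [0, 0, 0.2]
  delta_rot:
    - [0, 0, 8.5]
    - [0, 0, 8.5]
    - [0, 0, 8.5]
    - [0, 0, 8.5]
    - [0, 0, 8.5]
    - [0, 0, 8.5]
    - [0, 0, 8.5]
    - [0, 0, 8.5]
    - [0, 0, 8.5]
    - [0, 0, 8.5]
    - [0, 0, 8.5]
    - [0, 0, 8.5]
    - [0, 0, 8.5]
    - [0, 0, 8.5]
    - [0, 0, 6]
  jaw: [40, 40, 40, 40, 40, 40, 40, 40, 40, 40, 40, 40, 40, 40, 40]

```text
time: 7.0
tool_pos: [518.5, -289.1, 75.2]
tcp_rot: [-179.9, 0.0, -128.9]
ft_force: [-2.4, 0.3, 1.1]
finger_gap: 45.3
```

```bash
cat > chk.py <<'E'
from h import *
import sys
from bench import monitor,cams
s=monitor.sense();print({k:np.round(s[k],2) for k in('time','joint_pos','tool_pos','tcp_rot','ft_force','wrist_torque','finger_gap')})
m=cams.camera_model("wrist");p,d=cams.snapshot("wrist");cv2.imwrite(f"pics/{sys.argv[1]}.png",p[:,:,::-1])
a=angles(p,m["K"],m["camera_from_world"],np.array([518.8,-289]),float(sys.argv[2]))
print(a['nbar'],a['barc'],a['bar'],a['hmx'],'turn',((a['bar']-145.4)+180)%360-180)
E
python3 chk.py w4 108.5
```

```text
{'time': np.float64(7.0), 'joint_pos': array([-34.09,  13.61,  95.21,   0.  ,  71.08,  94.83]), 'tool_pos': array([ 518.53, -289.07,   75.2 ]), 'tcp_rot': array([-1.7990e+02,  1.0000e-02, -1.2892e+02]), 'ft_force': array([-2.42,  0.31,  1.09]), 'wrist_torque': array([0.08, 0.29, 0.07]), 'finger_gap': np.float64(45.27)}Traceback (most recent call last):
  File "chk.py", line 7, in <module>
    print(a['nbar'],a['barc'],a['bar'],a['hmx'],'turn',((a['bar']-145.4)+180)%360-180)
                                                         ~~~~~~~~^~~~~~
TypeError: unsupported operand type(s) for -: 'NoneType' and 'float'
```

View pics/w4.png

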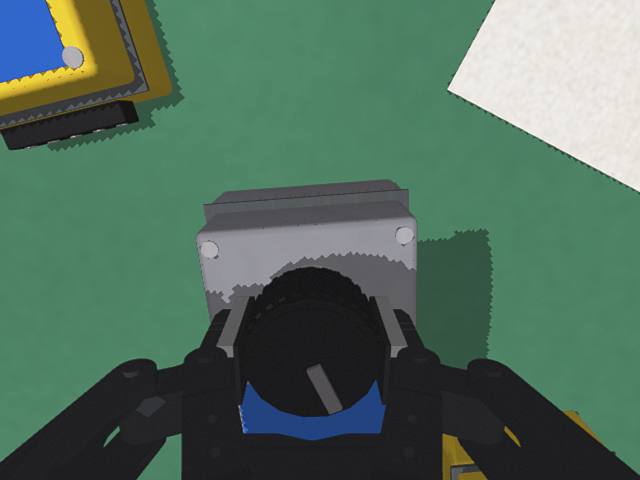

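No slip: the bar sits at the same tool-frame position, (310,370) to (335,410). About 20° remains, so I'm approaching the stop slowly.

jog_arm:
  offset:
    - [0, 0, 0.1]
    - [0, 0, 0.1]
    - [0, 0, 0.1]
    - [0, 0, 0.1]
  delta_rot:
    - [0, 0, 4]
    - [0, 0, 4]
    - [0, 0, 4]
    - [0, 0, 2]
  jaw: [40, 40, 40, 40]

```text
time: 7.45
tool_pos: [518.6, -289.0, 74.9]
tcp_rot: [-179.9, 0.0, -142.8]
ft_force: [-1.5, 0.3, 2.2]
finger_gap: 45.1
```

```bash
sed -i 's/col.max(1)>95/col.max(1)>62/;s/rr<20/rr<18/' h.py; python3 chk.py w5 108.1
```

```text
{'time': np.float64(7.45), 'joint_pos': array([-34.07,  13.63,  95.22,  -0.  ,  71.04, 108.69]), 'tool_pos': array([ 518.62, -288.99,   74.9 ]), 'tcp_rot': array([-1.7990e+02,  3.0000e-02, -1.4276e+02]), 'ft_force': array([-1.5 ,  0.32,  2.23]), 'wrist_torque': array([0.08, 0.3 , 0.1 ]), 'finger_gap': np.float64(45.13)}
646 [ 510.41398945 -284.96908498] 151.2376537800127 138.53204768629854 turn 5.837653780012687
```

jog_arm:
  offset:
    - [0, 0, 0]
    - [0, 0, 0]
  delta_rot:
    - [0, 0, 1.5]
    - [0, 0, 1.5]
  jaw: [40, 40]

```text
time: 7.7
tool_pos: [518.6, -289.0, 74.9]
tcp_rot: [-179.9, 0.0, -145.6]
ft_force: [-1.3, 0.8, -0.7]
finger_gap: 45.3
```

```bash
python3 chk.py w6 108
```

```text
{'time': np.float64(7.7), 'joint_pos': array([-34.07,  13.64,  95.22,  -0.  ,  71.04, 111.57]), 'tool_pos': array([ 518.64, -288.96,   74.88]), 'tcp_rot': array([-1.7990e+02,  4.0000e-02, -1.4564e+02]), 'ft_force': array([-1.26,  0.77, -0.65]), 'wrist_torque': array([0.02, 0.19, 0.08]), 'finger_gap': np.float64(45.26)}
648 [ 510.63571988 -284.52352993] 148.33562873213324 138.72692669640304 turn 2.935628732133239
```

Not at the stop yet: about 3° is left and the torque is still 0.08 N m.

jog_arm:
  offset:
    - [0, 0, 0]
    - [0, 0, 0]
  delta_rot:
    - [0, 0, 1.5]
    - [0, 0, 1.5]
  jaw: [40, 40]

```text
time: 7.95
tool_pos: [518.6, -288.9, 74.8]
tcp_rot: [-179.9, 0.0, -148.8]
ft_force: [-0.7, 0.2, 0.6]
finger_gap: 45.5
```

```bash
python3 chk.py w7 108
```

```text
{'time': np.float64(7.95), 'joint_pos': array([-34.07,  13.64,  95.22,  -0.  ,  71.03, 114.78]), 'tool_pos': array([ 518.64, -288.93,   74.78]), 'tcp_rot': array([-1.7991e+02,  4.0000e-02, -1.4884e+02]), 'ft_force': array([-0.68,  0.22,  0.58]), 'wrist_torque': array([-0.  ,  0.2 ,  0.07]), 'finger_gap': np.float64(45.5)}
651 [ 510.93582305 -284.08764784] 144.99421472224265 139.85366534009282 turn -0.40578527775736006
```

jog_arm:
  offset:
    - [0, 0, 0]
    - [0, 0, 0]
  delta_rot:
    - [0, 0, 1.5]
    - [0, 0, 1.5]
  jaw: [40, 40]

```text
time: 8.2
tool_pos: [518.8, -289.1, 74.8]
tcp_rot: [-179.9, 0.0, -152.0]
ft_force: [-0.7, 0.0, -0.9]
finger_gap: 45.3
```

```bash
python3 chk.py w8 108
```

```text
{'time': np.float64(8.2), 'joint_pos': array([-3.406e+01,  1.364e+01,  9.521e+01, -3.000e-02,  7.101e+01,
        1.180e+02]), 'tool_pos': array([ 518.78, -289.12,   74.84]), 'tcp_rot': array([-1.7987e+02,  4.0000e-02, -1.5205e+02]), 'ft_force': array([-0.74,  0.01, -0.93]), 'wrist_torque': array([-0.06,  0.25,  1.08]), 'finger_gap': np.float64(45.33)}
659 [ 511.1117     -283.94076691] 143.97670704133432 141.48368540806337 turn -1.4232929586656837
```

Torque jumped to 1.08 N m and the bar stopped (tool -3.2°, bar -1.0°), so the cap is bottomed out, with the bar at 144.0° against 145.4° for the housing's -x. Backing off by a quarter turn now.

jog_arm:
  offset:
    - [0, 0, 0]
    - [0, 0, -0.2]
    - [0, 0, -0.2]
    - [0, 0, -0.2]
    - [0, 0, -0.2]
    - [0, 0, -0.2]
    - [0, 0, -0.2]
    - [0, 0, -0.2]
    - [0, 0, -0.2]
    - [0, 0, -0.2]
    - [0, 0, 0]
  delta_rot:
    - [0, 0, -4]
    - [0, 0, -8.5]
    - [0, 0, -8.5]
    - [0, 0, -8.5]
    - [0, 0, -8.5]
    - [0, 0, -8.5]
    - [0, 0, -8.5]
    - [0, 0, -8.5]
    - [0, 0, -8.5]
    - [0, 0, -8.5]
    - [0, 0, -4]
  jaw: [40, 40, 40, 40, 40, 40, 40, 40, 40, 40, 40]

```text
time: 9.35
tool_pos: [518.9, -289.4, 76.7]
tcp_rot: [-179.8, -0.1, -66.4]
ft_force: [-1.3, -1.0, 1.6]
finger_gap: 45.2
```

```bash
python3 chk.py w9 110
```

```text
{'time': np.float64(9.35), 'joint_pos': array([-3.414e+01,  1.353e+01,  9.514e+01,  9.000e-02,  7.117e+01,
        3.219e+01]), 'tool_pos': array([ 518.92, -289.41,   76.66]), 'tcp_rot': array([-1.7984e+02, -9.0000e-02, -6.6360e+01]), 'ft_force': array([-1.34, -1.04,  1.57]), 'wrist_torque': array([ 0.03,  0.19, -0.09]), 'finger_gap': np.float64(45.19)}
601 [ 512.49664424 -296.59150564] -131.71713996101718 55.42703953539386 turn 82.88286003898281
```

View pics/w9.png

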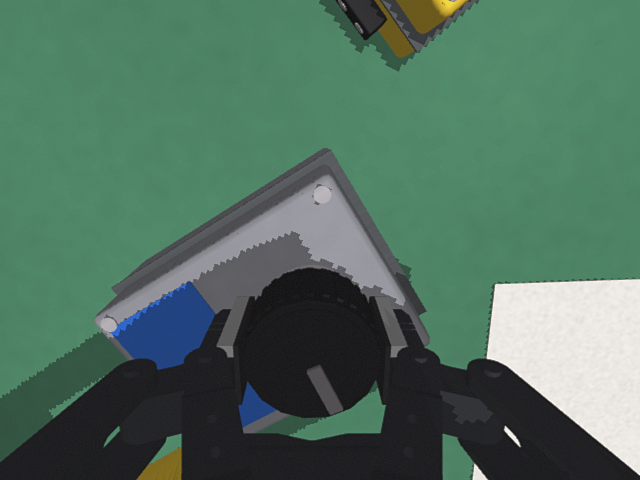

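The bar is now 84.3° from the stop reading, 82.9° from the housing reading. Adding about 6.3°.

jog_arm:
  offset:
    - [0, 0, -0.1]
    - [0, 0, 0]
    - [0, 0, 0]
  delta_rot:
    - [0, 0, -4]
    - [0, 0, -2.1]
    - [0, 0, 0]
  jaw: [40, 40, 40]

```text
time: 9.7
tool_pos: [518.9, -289.4, 76.8]
tcp_rot: [-179.8, -0.1, -60.3]
ft_force: [-1.2, 0.4, 0.5]
finger_gap: 45.4
```

```bash
python3 chk.py w10 110; python3 - <<'E'
from bench import cams
import cv2
p,d=cams.snapshot("scene");c=cv2.resize(p[150:370,140:440],None,fx=2.6,fy=2.6);cv2.imwrite("pics/s10.png",c[:,:,::-1])
E
```

```text
{'time': np.float64(9.7), 'joint_pos': array([-34.16,  13.51,  95.14,   0.12,  71.19,  26.11]), 'tool_pos': array([ 518.93, -289.44,   76.82]), 'tcp_rot': array([-1.7983e+02, -1.0000e-01, -6.0310e+01]), 'ft_force': array([-1.23,  0.39,  0.53]), 'wrist_torque': array([0.01, 0.1 , 0.09]), 'finger_gap': np.float64(45.39)}
598 [ 513.20179132 -297.25535542] -125.36301430967025 55.54908924598483 turn 89.23698569032973
```

View pics/s10.png

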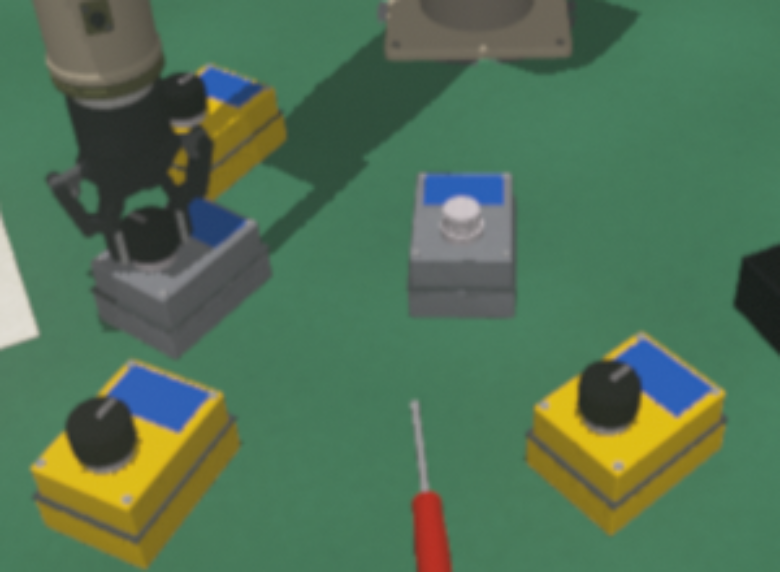

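The fingers still hold the cap, and the spare, the driver and the yellow units haven't moved. The bar is 90.6° from the measured stop and 89.2° by the housing. Handing in.

```bash
python3 -c "
from bench import r,monitor
print(r.hand_in());s=monitor.sense();print(s['time'],s['finger_gap'])"
```

```text
the job is handed in; nothing more can be done
None
the job is handed in; nothing more can be done
```

The cap is bottomed out and backed off a quarter turn, and the job was handed in at about 10 s with the fingers still holding the cap at a 30 N grip.

- **Bottoming out:** I turned it about 172° clockwise in one grasp. I had closed on it once before turning, found the grip too high, and re-closed lower. At the stop the wrist torque jumped from 0.08 to 1.08 N m. The bar stopped there while the tool turned on about 2° further, so the fingers slipped or wound up slightly on the cap.
- **Quarter turn back:** In the last wrist image the pointer bar is 90.6° from the measured stop and 89.2° from the housing's -x edge. The two references disagree by 1.4°, which I put down to measurement error.
- **Grip and forces:** The finger gap is 45.4 mm on the 46 mm cap. The wrist force stayed under 3 N in every reading I took.
- **Other objects:** The spare, the screwdriver and the yellow look-alikes in that view looked undisturbed in the last scene picture. The bin was only partly in that view, but the arm never went near it.

I could not read the state after handing in, so the last checks are from just before it.

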